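# Swing the ring holder in and hold the riveting press down

### The arm

A 6-joint arm with a two-finger parallel gripper is mounted at the origin on the work surface; the furniture and walls round the work are solid. World frame = base frame: x ahead of the robot, y to its left, z up, the work surface at z = 0. Lengths are in m, angles in degrees, forces in N, time in s.
With the tool pointing down it reaches from about 0.4 to 0.825 m from the base axis. Payload 7 kg.
Tool frame: the origin (TCP) lies midway between the tips of the shut fingers; the grasp point (between the pads) lies 19 mm behind it; z points along the fingers, y is the line along which they close (so a half turn about z gives the same grasp; the last joint's range is limited). The gripper opens to 88 mm and grips with 3 to 60 N. Pads are 19 mm wide; open, the fingers measure 130 mm over their backs; the gripper's body (78 mm by 193 mm) begins 47 mm behind the grasp point.
Start: joints at [85.205, 20.546, 0.682, 0, -70.136, -16.507], TCP at [0.245, 0.629, 0.227] pointing down, gripper open.
Joint ranges: [-176.03, 176.03], [-82.01, 121.73], [-58.28, 71.71], [-173.87, 95.51], [-174.79, -0.11], [-173.66, 173.66]. Speed limits (degrees/s): [136.94, 136.94, 172.46, 180, 180, 180].

### API

Orientations are given as [roll, pitch, yaw] about the fixed x, y, z axes, in that order (R = Rz(yaw) Ry(pitch) Rx(roll)).
In Python, from plant import telemetry, viewer, workorder gives the robot as it stands. The module is installed in compiled form; this text tells all that it offers.
- The arm moves only by the tool carry_out, never from a script. Its argument "rows" is a list of rows, each a list of 6 numbers: the shift along the tool's x, y, z in m, then the turn, a rotation vector about the tool's x, y, z in rad. In form: [[tx, ty, tz, ax, ay, az], ...]. A call has 1 to 8 rows; each row is the pose to reach, as a shift and turn from the pose commanded when the call began, along the tool's axes at that moment; what a row does not reach only later rows make up. A row lasts 1/8 s, in which the tool goes at most 62.5 mm and 10.7 degrees, less where a joint would pass 70% of its speed; a pose out of reach is approached as far as the arm can. A call with a gripper value outside its range is refused whole. "grip" is the gripper's target within -1 to 1 (fully open at 1, half-way at 0, shut at -1), set as the call begins (left out, the last holds). The fingers move at their own pace and stop on an object; the grip force is fixed at half the most. Time passes only in rows, so rows that repeat a pose let the fingers close. It gives the time, the measured TCP pose, the force, the opening and the grip force at its end, in the units of the state.
- telemetry.get_obs(): the state, without advancing time (a new reading comes with each control period).
- viewer.snapshot(name): name is "scene" or "top" or "wrist"; returns the picture (384x512x3 uint8, red, green, blue); there is no depth.
- viewer.camera_info(name): a dict with "intrinsics" (3x3 intrinsics, pixels), "extrinsics" (4x4, takes a point from camera to world coordinates); the wrist camera has in their place "tool_from_camera" (4x4, takes a point from camera to tool coordinates, whose origin is the TCP and whose axes are the flange's). Camera axes: x right, y down, z forward; pixel columns grow to the right and rows downward; lengths in m; the calibration is good to about 2 mm. A picture is of the moment at which its call begins: read the wrist's pose just before it. camera_info takes no time and is no camera call.
- workorder.close_job(): hands the job in; it is judged then, once.
The state is a dict: "clock": time; "joint_pos": joint angles; "qvel": joint speeds; "tau": joint torques, N m; "tool_pos": TCP position; "orientation": TCP orientation; "force": force on the tool from outside, world axes, zero at the start; "moment": the same for the moment, N m; "opening": finger opening in m; "gripper_force": force on a finger pad.
Only numpy, scipy, OpenCV 4.12 (cv2) and the standard library are available. Lean on these libraries where they do the work, as an engineer would, in place of code of your own. Each camera call takes 0.05 s, during which the arm holds its last target. There are 200 camera calls.

### The job

Get the little riveting press ready: swing the aluminium arm with the upright orange handle round until it clicks fully home in its end position, so that its brass ring sits under the punch. Only then push the red knob on top of the press 10 mm down, so that the spring-loaded punch dips into the ring, and keep it steadily at that depth for about three seconds without ever running it to its bottom stop. Finish while still holding the knob down at 10 mm, with that arm still home; leave the bottle, jar, loupe and stone round it where they are.

Things in the scene. Friction and masses are not known exactly. Their poses are not given: they have to be found in the camera images.
- fixture: Blue base plate 116 x 104 x 8 mm fixed to the bench, with a silver C-frame hand riveting press and a swing arm on it. Origin on the bench, z up. In its x, y (mm): punch axis at -45, 0; swing arm's pivot at 15, 0; the C frame stands at x -54 to -36, y -63 to -9, 95 high; a thin brass gauge pin on it at -45, -24, its top 132 over the bench.
- swing_arm (a joint): Aluminium swing arm's angle about its vertical pivot, rad, counter-clockwise from above: 0 = swung away, 1.40 = home against its stop, ring under the punch. Starts at 0-0.4. Friction 0.03 N m holds it anywhere; from about 1.05 a sprung ball detent resists (up to 0.2 N m more); let go there it springs back to 1.07; past its crest (1.27, surely 1.32) it is drawn home and stays. Home: above 1.35.
- handle_top (a point): Centre of the top of the swing arm's upright orange handle, a round post of 16 mm diameter; top 102 mm over the bench, orange down to 46 mm, flat metal arm below (36 to 44 mm). It swings at 70 mm from the pivot. In the fixture's frame (mm): x 76, y 34 when home, x 59, y -55 at joint 0.
- brass_ring (a point): Centre of the top of the brass ring on the other end of the swing arm, 60 mm from the pivot, 46 mm over the bench; outside 22 mm, bore 14 mm. On the punch axis when the swing arm is home.
- pivot (a point): Centre of the swing arm's vertical pivot, 36 mm over the bench, on its axis.
- press_plunger (a joint): Downward travel of the press's punch rod (with its red knob), m: 0 = up at rest, 0.016 = bottom stop. It goes straight down against a return spring: about 1.3 N of friction plus 0.5 N per mm, some 6.5 N at 10 mm. It springs back when let go. Wanted: 0.010.
- press_knob: Red round mushroom knob, 31 mm wide, nearly flat on top, on the punch rod. Origin on the punch axis at the knob's foot, 139 mm over the bench at rest; the knob's top is 17 mm above the origin (156 mm over the bench at rest, 146 mm when 10 mm down). At 10 mm its rim's underside (3 mm above the origin) is level with the gauge pin's top.
- amber_bottle: Bystander: small brown bottle with a black cap, 28 mm wide, 68 mm high, standing; origin at the centre of its underside. Loose.
- sample_jar: Bystander: clear jar with a white lid and violet contents, 46 mm wide, 58 mm high, standing; origin at the centre of its underside. Loose.
- eye_loupe: Bystander: black eye loupe, 34 mm wide, 30 mm high, standing; origin at the centre of its underside. Loose.
- stone: Bystander: red-brown slip stone, a bar 12 x 37 x 9 mm lying flat; origin at the centre of its underside. Loose.

How it is judged:
By the outcome, as a careful person would: the job done as asked, in the order asked, and still so for the second after the job is handed in, while the arm keeps its last pose, push and grip.
It also fails if it takes over 51 s, if anything falls off the work surface, if the arm or the gripper's body presses on something with over 40 N, if the wrist force passes 120 N, or if a joint passes its speed limit or range.

## Working session

There is one attempt and no reset: what is moved stays moved. The work goes in short steps, Python scripts to look and compute and a tool call to move; the robot and the scene stay as the last step left them, time stands still between calls to the robot, and variables do not carry over. Pictures are saved under pics/ and viewed, at most 10 in all, crops included, and the job is handed in when it is done.

Besides the shell and the picture viewer there is one more tool, called after ">>>" by a JSON object that holds its "api" and its "payload", one argument or row to a line. carry_out: Moves the arm, as the interface text tells. Its arguments: {"type":"object","properties":{"rows":{"type":"array"},"grip":{"type":"number"}},"required":["rows"]}

```bash
mkdir -p pics; python3 - <<'E'
from plant import telemetry, viewer
import cv2, numpy as np
o=telemetry.get_obs(); print(o)
for n in("scene","top"):
    im=viewer.snapshot(n); cv2.imwrite(f"pics/{n}0.png",im[...,::-1]); np.save(f"{n}0.npy",im)
    print(n,viewer.camera_info(n))
print(viewer.camera_info("wrist"))
a=cv2.imread("pics/scene0.png")
b=cv2.imread("pics/top0.png")
cv2.imwrite("pics/both0.png",cv2.resize(np.hstack([a,b]),(800,300)))
E
```

```text
{'clock': 0.0, 'joint_pos': array([ 8.52054562e+01,  2.05908497e+01,  6.35768224e-01, -1.97168783e-02,
       -7.01353155e+01, -1.65051993e+01]), 'qvel': array([-0.04346949,  0.00594832, -0.00221006,  0.01701425, -0.02844017,
       -0.08015266]), 'tau': array([-2.05123561e-04, -5.82707798e+01,  2.93053526e+01,  6.99675679e+00,
        6.88621847e-03, -1.91535955e-04]), 'tool_pos': array([0.24506208, 0.62844072, 0.22564571]), 'orientation': array([ 1.79908062e+02, -7.91289896e-03, -2.13064512e+01]), 'force': array([-0.63034556, -0.27086655, -0.40879601]), 'moment': array([0.02114556, 0.0409367 , 0.05803494]), 'gripper_force': 0.0, 'opening': 0.08770348702990846}
scene {'intrinsics': array([[411.33729457,   0.        , 257.43088547],
       [  0.        , 411.33729457, 187.90505047],
       [  0.        ,   0.        ,   1.        ]]), 'extrinsics': array([[ 0.75809803, -0.47450347,  0.44736319,  0.10472146],
       [-0.65213513, -0.55440606,  0.51706256, -0.50632785],
       [ 0.00267289, -0.68372536, -0.72973453,  0.79913921],
       [ 0.        ,  0.        ,  0.        ,  1.      
[... 272 characters left out ...]
939,  0.00547576, -0.00558936, -0.0160857 ],
       [ 0.00501015, -0.10061218, -0.99491311,  1.11050527],
       [ 0.        ,  0.        ,  0.        ,  1.        ]])}
{'intrinsics': array([[340.7534878 ,   0.        , 254.38463752],
       [  0.        , 340.7534878 , 192.35904375],
       [  0.        ,   0.        ,   1.        ]]), 'tool_from_camera': array([[ 5.35260791e-04, -9.52747349e-01, -3.03763399e-01,
         8.23354593e-02],
       [ 9.99999473e-01,  7.76086390e-04, -6.72081436e-04,
        -5.98651508e-04],
       [ 8.76070446e-04, -3.03762879e-01,  9.52747262e-01,
        -1.58443287e-01],
       [ 0.00000000e+00,  0.00000000e+00,  0.00000000e+00,
         1.00000000e+00]])}
```

View pics/scene0.png

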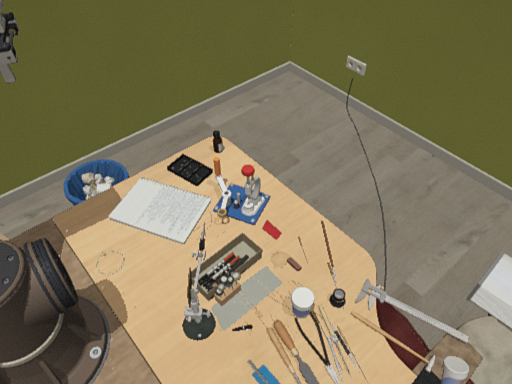

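View pics/top0.png

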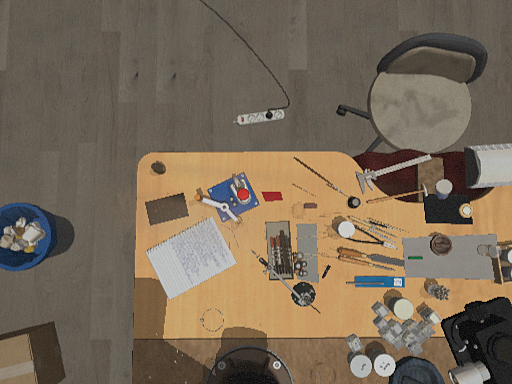

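The fixture is at about scene (243,195) and top (232,197). The red knob is at scene (248,170) and top (243,195), and the orange handle at scene (217,165) and top (200,195). The bottle is at scene (217,142); the stone, jar and loupe lie further right.

```bash
cat > h.py <<'E'
import numpy as np, cv2
from plant import viewer
def ray(n,u,v,T=None):
    i=viewer.camera_info(n); K=i["intrinsics"]; E=i["extrinsics"] if T is None else T@i["tool_from_camera"]
    d=E[:3,:3]@np.linalg.inv(K)@np.array([u,v,1.]); return E[:3,3],d/np.linalg.norm(d)
def onz(n,u,v,z,T=None):
    o,d=ray(n,u,v,T); return o+d*(z-o[2])/d[2]
def tri(*rs):
    A=sum(np.eye(3)-np.outer(d,d) for o,d in rs); b=sum((np.eye(3)-np.outer(d,d))@o for o,d in rs)
    return np.linalg.solve(A,b)
def toolT(o):
    from scipy.spatial.transform import Rotation as R
    T=np.eye(4); T[:3,:3]=R.from_euler('xyz',o["orientation"],degrees=True).as_matrix(); T[:3,3]=o["tool_pos"]; return T
def blobs(im,box,f,amin=8):
    x0,y0,x1,y1=box; h=cv2.cvtColor(im,cv2.COLOR_RGB2HSV)[y0:y1,x0:x1].astype(int)
    m=f(h[...,0],h[...,1],h[...,2]).astype(np.uint8)
    n,l,s,c=cv2.connectedComponentsWithStats(m)
    return [(int(s[i,4]),(s[i,:4]+[x0,y0,0,0]).tolist(),(c[i]+[x0,y0]).round(1).tolist()) for i in range(1,n) if s[i,4]>=amin]
red=lambda h,s,v:((h<5)|(h>172))&(s>170)&(v>90)
orange=lambda h,s,v:(h>=6)&(h<=16)&(s>190)&(v>120)
blue=lambda h,s,v:(h>100)&(h<125)&(s>130)&(v>60)
E
python3 - <<'E'
from h import *
s=np.load("scene0.npy");t=np.load("top0.npy")
for n,im,b in(("scene",s,(195,140,285,240)),("top",t,(180,165,270,230))):
    for k,f in(("red",red),("orange",orange),("blue",blue)): print(n,k,blobs(im,b,f))
a=cv2.resize(s[125:245,190:290],(480,576),interpolation=cv2.INTER_CUBIC);c=cv2.resize(t[165:235,185:265],(320,280),interpolation=cv2.INTER_CUBIC)
o=np.zeros((576,800,3),np.uint8);o[:,:480]=a;o[:280,480:]=c
cv2.imwrite("pics/crop0.png",o[...,::-1])
print("knob top z.15",onz("top",243,195,.15),"handle",onz("top",199,194,.1))
E
```

```text
scene red [(104, [242, 165, 12, 11], [247.5, 170.1]), (139, [263, 221, 18, 18], [271.4, 229.8])]
scene orange []
scene blue [(489, [226, 185, 43, 39], [241.2, 205.4]), (10, [260, 193, 5, 4], [262.0, 194.5]), (22, [217, 198, 5, 10], [219.3, 203.0])]
top red [(95, [238, 189, 11, 11], [242.8, 193.8]), (58, [262, 192, 8, 9], [266.2, 195.5])]
top orange []
top blue [(284, [208, 181, 29, 19], [221.6, 190.6]), (63, [246, 182, 12, 21], [251.4, 193.2])]
knob top z.15 [0.52108234 0.01154963 0.15      ] handle [0.52848677 0.12672534 0.1       ]
```

View pics/crop0.png

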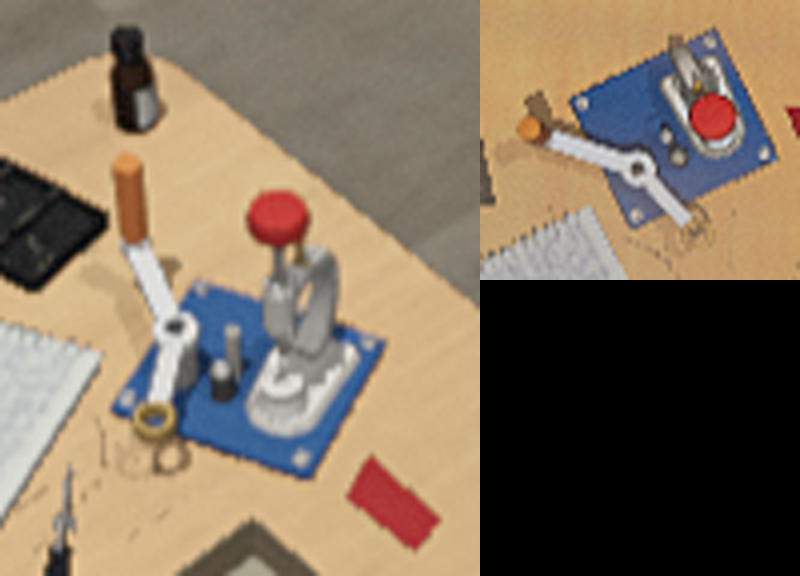

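```bash
cat > fit.py <<'E'
from h import *
P=dict(knob=((247.5,170.1),(242.8,193.8)),handle=((216.7,158.3),(197.5,197)),ring=((222.3,212.9),(238.7,220.5)),pivot=((226.9,192.9),(224.5,206.7)))
for k,(a,b) in P.items():
    z=dict(knob=.151,handle=.102,ring=.046,pivot=.05)[k]
    print(k,"tri",tri(ray("scene",*a),ray("top",*b)).round(4),"sc",onz("scene",*a,z).round(4),"top",onz("top",*b,z).round(4))
C=[onz("top",*p,.008) for p in((243.5,172.5),(259,203.75),(223,222),(207.5,190))]
print(np.round(C,4)); c=np.mean(C,0); print("centre",c, [np.linalg.norm(C[i]-C[(i+1)%4]).round(4) for i in range(4)])
E
python3 fit.py
```

```text
knob tri [0.524  0.0124 0.1466] sc [0.5209 0.0091 0.151 ] top [0.524 0.012 0.151]
handle tri [0.5207 0.1301 0.1021] sc [0.5209 0.1301 0.102 ] top [0.5206 0.1302 0.102 ]
ring tri [0.4587 0.0284 0.0318] sc [0.4501 0.0199 0.046 ] top [0.4606 0.0264 0.046 ]
pivot tri [0.4984 0.0649 0.0446] sc [0.4957 0.0607 0.05  ] top [0.498  0.0646 0.05  ]
[[ 0.597   0.0141  0.008 ]
 [ 0.508  -0.0293  0.008 ]
 [ 0.4574  0.0719  0.008 ]
 [ 0.5477  0.1158  0.008 ]]
centre [0.52749658 0.04309823 0.008     ] [np.float64(0.0991), np.float64(0.1132), np.float64(0.1005), np.float64(0.1131)]
```

```bash
cat >> h.py <<'E'
from scipy.spatial.transform import Rotation as R
def go(x,y,z,yaw,o=None):
    from plant import telemetry
    o=o or telemetry.get_obs(); T=toolT(o)
    Rt=R.from_euler('xyz',[180,0,yaw],degrees=True).as_matrix()
    s=T[:3,:3].T@(np.array([x,y,z])-T[:3,3]); r=R.from_matrix(T[:3,:3].T@Rt).as_rotvec()
    print("t",round(o["clock"],2),"pos",o["tool_pos"].round(4),"ori",o["orientation"].round(1),"F",o["force"].round(1),"shift",s.round(4),"turn",r.round(3))
E
python3 -c "
from h import *
go(.521,.130,.20,-110)
print('bottle',onz('scene',218,151.7,0))"
```

```text
t 0.1 pos [0.2451 0.6284 0.2257] ori [179.9  -0.  -21.3] F [-0.4 -0.3  0.3] shift [0.4382 0.364  0.0263] turn [ 1.000e-03 -1.000e-03  1.548e+00]
bottle [ 6.01588367e-01  2.43374052e-01 -1.11022302e-16]
```

>>> {"api": "carry_out", "payload": {
  "rows": [
    [0.04,0.033,0,0,0,0.14],
    [0.09,0.075,0,0,0,0.31],
    [0.14,0.116,0,0,0,0.48],
    [0.18,0.15,0,0,0,0.65],
    [0.22,0.183,0,0,0,0.82],
    [0.26,0.216,0,0,0,0.99],
    [0.3,0.25,0,0,0,1.16],
    [0.34,0.283,0,0,0,1.33]
  ],
  "grip": -0.2
}}

```text
clock: 1.1
tool_pos: [0.4595, 0.24, 0.2265]
orientation: [180.0, -0.0, -97.8]
force: [1.3, 0.0, 0.2]
opening: 0.0351
gripper_force: 0.0
```

```bash
python3 -c "
from h import *
go(.521,.130,.20,-110)"
```

```text
t 1.1 pos [0.4595 0.24   0.2265] ori [180.   -0.  -97.8] F [1.3 0.  0.2] shift [ 0.1006 -0.0759  0.0265] turn [ 0.    -0.     0.213]
```

>>> {"api": "carry_out", "payload": {
  "rows": [
    [0.04,-0.03,0.01,0,0,0.11],
    [0.08,-0.06,0.02,0,0,0.213],
    [0.1,-0.076,0.026,0,0,0.213],
    [0.1,-0.076,0.026,0,0,0.213]
  ]
}}

```text
clock: 1.6
tool_pos: [0.5215, 0.1308, 0.1995]
orientation: [179.9, -0.1, -109.9]
force: [-0.7, 0.6, 0.5]
opening: 0.0351
gripper_force: 0.0
```

```bash
python3 - <<'E'
from h import *
from plant import telemetry
o=telemetry.get_obs(); im=viewer.snapshot("wrist"); np.save("w1.npy",im); np.save("w1T.npy",toolT(o))
cv2.imwrite("pics/w1.png",im[...,::-1]); go(.521,.13,.065,-110,o)
E
```

```text
t 1.6 pos [0.5215 0.1308 0.1995] ori [ 1.799e+02 -1.000e-01 -1.099e+02] F [-0.7  0.6  0.5] shift [0.0007 0.     0.1345] turn [ 0.001 -0.002  0.002]
```

View pics/w1.png

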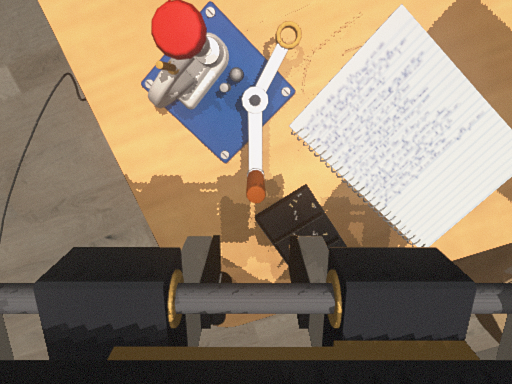

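The wrist view shows the handle top at (256,194), pivot at (255,100), ring at (288,35) and knob top at (180,29). The fingers straddle the handle line.

```bash
python3 - <<'E'
from h import *
T=np.load("w1T.npy");im=np.load("w1.npy")
print(blobs(im,(140,0,220,70),red,50))
P=dict(handle=(256,194,.102),pivot=(255,100,.046),ring=(288,35,.046),knob=(180,29,.154))
for k,(u,v,z) in P.items(): print(k,onz("wrist",u,v,z,T).round(4))
C=[onz("wrist",*p,.008,T) for p in((211,4),(291,92),(225,155),(147,84))]
print("screws",np.round(C,4))
for i in range(4): d=(C[(i+1)%4]-C[i])[:2]; print(np.linalg.norm(d).round(4),np.degrees(np.arctan2(d[1],d[0])).round(1))
E
```

```text
[(2308, [152, 0, 54, 58], [177.4, 27.7])]
handle [0.5202 0.1323 0.102 ]
pivot [0.4973 0.0669 0.046 ]
ring [0.4534 0.0268 0.046 ]
knob [0.5218 0.0134 0.154 ]
screws [[ 0.5069 -0.0252  0.008 ]
 [ 0.4618  0.0734  0.008 ]
 [ 0.5459  0.11    0.008 ]
 [ 0.592   0.0184  0.008 ]]
0.1084 114.6
0.0917 23.5
0.1026 -63.3
0.0957 -152.9
```

>>> {"api": "carry_out", "payload": {
  "rows": [
    [0,0,0.03,0,0,0],
    [0,0,0.07,0,0,0],
    [0,0,0.105,0,0,0],
    [0,0,0.13,0,0,0],
    [0,0,0.134,0,0,0]
  ]
}}

```text
clock: 2.28
tool_pos: [0.5202, 0.1329, 0.0653]
orientation: [179.9, -0.1, -109.7]
force: [0.4, -0.4, 0.4]
opening: 0.0352
gripper_force: 0.0
```

```bash
python3 - <<'E'
from h import *
from plant import telemetry
o=telemetry.get_obs()
px,py=.4973,.0662
for j in (.12,.3,.5,.7,.9,1.05,1.15,1.25,1.33,1.38):
    a=np.radians(115+(-51.3))+j
    print(j,end=" "); go(px+.07*np.cos(a),py+.07*np.sin(a),.066,np.degrees(a)-180,o)
E
```

```text
0.12 t 2.27 pos [0.5202 0.1329 0.0653] ori [ 1.799e+02 -1.000e-01 -1.097e+02] F [ 0.4 -0.4  0.4] shift [ 0.0005 -0.0005 -0.0007] turn [ 0.002 -0.002 -0.004]
0.3 t 2.27 pos [0.5202 0.1329 0.0653] ori [ 1.799e+02 -1.000e-01 -1.097e+02] F [ 0.4 -0.4  0.4] shift [ 0.0017  0.012  -0.0007] turn [ 0.002 -0.002 -0.184]
0.5 t 2.27 pos [0.5202 0.1329 0.0653] ori [ 1.799e+02 -1.000e-01 -1.097e+02] F [ 0.4 -0.4  0.4] shift [ 0.0056  0.0254 -0.0007] turn [ 0.002 -0.002 -0.384]
0.7 t 2.27 pos [0.5202 0.1329 0.0653] ori [ 1.799e+02 -1.000e-01 -1.097e+02] F [ 0.4 -0.4  0.4] shift [ 0.0121  0.0378 -0.0006] turn [ 0.003 -0.002 -0.584]
0.9 t 2.27 pos [0.5202 0.1329 0.0653] ori [ 1.799e+02 -1.000e-01 -1.097e+02] F [ 0.4 -0.4  0.4] shift [ 0.0209  0.0486 -0.0006] turn [ 0.003 -0.001 -0.784]
1.05 t 2.27 pos [0.5202 0.1329 0.0653] ori [ 1.799e+02 -1.000e-01 -1.097e+02] F [ 0.4 -0.4  0.4] shift [ 0.0289  0.0555 -0.0006] turn [ 0.003 -0.001 -0.934]
1.15 t 2.27 pos [0.5202 0.1329 0.0653] ori [ 1.799e+02 -1.000e-01 -1.097e+02] F [ 0.4 -0.4  0.4] shift [ 0.0347  0.0593 -0.0005] turn [ 3.000e-03 -1.000e-03 -1.034e+00]
1.25 t 2.27 pos [0.5202 0.1329 0.0653] ori [ 1.799e+02 -1.000e-01 -1.097e+02] F [ 0.4 -0.4  0.4] shift [ 0.0409  0.0626 -0.0005] turn [ 3.000e-03 -1.000e-03 -1.134e+00]
1.33 t 2.27 pos [0.5202 0.1329 0.0653] ori [ 1.799e+02 -1.000e-01 -1.097e+02] F [ 0.4 -0.4  0.4] shift [ 0.0461  0.0648 -0.0005] turn [ 3.000e-03 -1.000e-03 -1.214e+00]
1.38 t 2.27 pos [0.5202 0.1329 0.0653] ori [ 1.799e+02 -1.000e-01 -1.097e+02] F [ 0.4 -0.4  0.4] shift [ 0.0494  0.0659 -0.0005] turn [ 3.000e-03 -1.000e-03 -1.264e+00]
```

>>> {"api": "carry_out", "payload": {
  "rows": [
    [0,0,0,0,0,0],
    [0.001,0.011,0,0,0,-0.16],
    [0.004,0.0215,0,0,0,-0.32],
    [0.008,0.032,0,0,0,-0.48],
    [0.014,0.041,0,0,0,-0.64],
    [0.0215,0.0495,0,0,0,-0.8],
    [0.029,0.0555,0,0,0,-0.935],
    [0.029,0.0555,0,0,0,-0.935]
  ],
  "grip": -0.5
}}

```text
clock: 3.28
tool_pos: [0.4599, 0.1246, 0.0681]
orientation: [-179.8, 0.0, -56.2]
force: [-0.4, -0.9, 0.3]
opening: 0.022
gripper_force: 0.0
```

```bash
python3 - <<'E'
from h import *
from plant import telemetry
o=telemetry.get_obs(); im=viewer.snapshot("wrist"); np.save("w2.npy",im); np.save("w2T.npy",toolT(o))
cv2.imwrite("pics/w2.png",im[...,::-1])
px,py=.4973,.0662
print(o["opening"],o["gripper_force"])
for j in (1.05,1.15,1.25,1.33,1.40,1.44):
    a=np.radians(115+(-51.3))+j
    print(j,end=" "); go(px+.07*np.cos(a),py+.07*np.sin(a),.066,np.degrees(a)-180,o)
E
```

```text
0.022003157226140938 0.0
1.05 t 3.27 pos [0.4599 0.1246 0.0681] ori [-179.8    0.   -56.2] F [-0.4 -0.9  0.3] shift [-0.0007  0.0014  0.0021] turn [-0.003  0.    -0.   ]
1.15 t 3.27 pos [0.4599 0.1246 0.0681] ori [-179.8    0.   -56.2] F [-0.4 -0.9  0.3] shift [-0.0003  0.0084  0.002 ] turn [-0.003  0.    -0.1  ]
1.25 t 3.27 pos [0.4599 0.1246 0.0681] ori [-179.8    0.   -56.2] F [-0.4 -0.9  0.3] shift [0.0007 0.0153 0.002 ] turn [-0.003 -0.    -0.2  ]
1.33 t 3.27 pos [0.4599 0.1246 0.0681] ori [-179.8    0.   -56.2] F [-0.4 -0.9  0.3] shift [0.0021 0.0208 0.002 ] turn [-0.003 -0.    -0.28 ]
1.4 t 3.27 pos [0.4599 0.1246 0.0681] ori [-179.8    0.   -56.2] F [-0.4 -0.9  0.3] shift [0.0036 0.0254 0.002 ] turn [-0.003 -0.    -0.35 ]
1.44 t 3.27 pos [0.4599 0.1246 0.0681] ori [-179.8    0.   -56.2] F [-0.4 -0.9  0.3] shift [0.0046 0.028  0.002 ] turn [-0.003 -0.    -0.39 ]
```

View pics/w2.png

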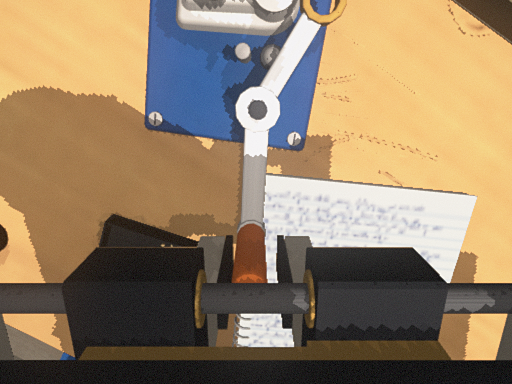

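The handle (250,250) is between the fingers and the arm has followed. I'll continue through the detent.

>>> {"api": "carry_out", "payload": {
  "rows": [
    [0,0.0084,0.001,0,0,-0.1],
    [0.0007,0.0153,0.001,0,0,-0.2],
    [0.002,0.0208,0.001,0,0,-0.28],
    [0.0036,0.0254,0.001,0,0,-0.35],
    [0.0042,0.027,0.001,0,0,-0.375],
    [0.0042,0.027,0.001,0,0,-0.375]
  ]
}}

```text
clock: 4.08
tool_pos: [0.4397, 0.1057, 0.0658]
orientation: [-180.0, -0.0, -34.8]
force: [-0.1, 0.8, -0.4]
opening: 0.0218
gripper_force: 0.0
```

```bash
python3 - <<'E'
from h import *
from plant import telemetry
o=telemetry.get_obs(); im=viewer.snapshot("wrist"); np.save("w3.npy",im); np.save("w3T.npy",toolT(o))
cv2.imwrite("pics/w3.png",im[...,::-1])
px,py=.4973,.0662
for j in (1.40,1.45):
    a=np.radians(115+(-51.3))+j
    print(j,end=" "); go(px+.07*np.cos(a),py+.07*np.sin(a),.066,np.degrees(a)-180,o)
E
```

```text
1.4 t 4.08 pos [0.4397 0.1057 0.0658] ori [-180.    -0.   -34.8] F [-0.1  0.8 -0.4] shift [-0.0002 -0.002  -0.0002] turn [-0.    -0.     0.023]
1.45 t 4.08 pos [0.4397 0.1057 0.0658] ori [-180.    -0.   -34.8] F [-0.1  0.8 -0.4] shift [-0.0002  0.0015 -0.0002] turn [-0.    -0.    -0.027]
```

View pics/w3.png

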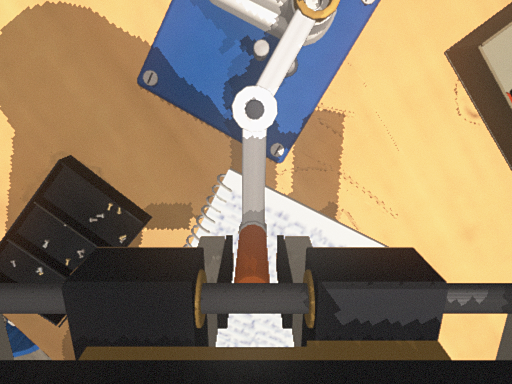

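```bash
python3 - <<'E'
from h import *
T=np.load("w3T.npy")
p=onz("wrist",255,108,.046,T);r=onz("wrist",316,5,.046,T);h=onz("wrist",253,228,.1,T)
print(p,r,h,np.linalg.norm(p-r))
d=r-p; a=np.degrees(np.arctan2(d[1],d[0])); print("ring dir",a,"expect -65 home")
C=[onz("wrist",*q,.008,T) for q in((150,78),(277,150))]; d=C[0]-C[1]; print(np.linalg.norm(d),np.degrees(np.arctan2(d[1],d[0])))
E
```

```text
[0.49775562 0.06583485 0.046     ] [0.51999189 0.01576646 0.046     ] [0.46315307 0.09079836 0.1       ] 0.05478408180704476
ring dir -66.0531302895504 expect -65 home
0.0888424424346987 25.760880788459968
```

>>> {"api": "carry_out", "payload": {
  "rows": [
    [0,0.001,0,0,0,0],
    [0,0.002,0,0,0,0],
    [0,0.002,0,0,0,0]
  ]
}}

```text
clock: 4.5
tool_pos: [0.4386, 0.1042, 0.0656]
orientation: [-179.9, -0.0, -34.7]
force: [1.0, 1.9, -1.8]
opening: 0.0216
gripper_force: 1.2
```

>>> {"api": "carry_out", "payload": {
  "rows": [
    [0,0.001,0,0,0,0],
    [0,0.0015,0,0,0,0],
    [0,0.0015,0,0,0,0]
  ]
}}

```text
clock: 4.88
tool_pos: [0.4386, 0.1041, 0.0657]
orientation: [-179.8, -0.0, -34.6]
force: [3.2, 7.3, -4.7]
opening: 0.0221
gripper_force: 3.6
```

The pad meets a firm stop: 8 N, where the detent could give only about 3.3 N. The arm is home. I'll back off and lift.

>>> {"api": "carry_out", "payload": {
  "rows": [
    [0,-0.003,0,0,0,0],
    [0,-0.0045,0,0,0,0],
    [0,-0.0045,-0.02,0,0,0],
    [0,-0.0045,-0.06,0,0,0],
    [0,-0.0045,-0.11,0,0,0],
    [0,-0.0045,-0.15,0,0,0],
    [0,-0.0045,-0.16,0,0,0]
  ]
}}

```text
clock: 5.75
tool_pos: [0.4407, 0.1066, 0.2282]
orientation: [-179.8, -0.1, -34.7]
force: [0.0, 0.7, 0.5]
opening: 0.0221
gripper_force: 0.0
```

```bash
python3 - <<'E'
from h import *
from plant import telemetry
o=telemetry.get_obs(); im=viewer.snapshot("wrist"); np.save("w4.npy",im); np.save("w4T.npy",toolT(o))
cv2.imwrite("pics/w4.png",im[...,::-1])
print(blobs(im,(0,0,512,240),red,50))
go(.522,.012,.20,-35,o)
E
```

```text
[(1906, [282, 0, 75, 44], [310.8, 16.8])]
t 5.75 pos [0.4407 0.1066 0.2282] ori [-1.798e+02 -1.000e-01 -3.470e+01] F [0.  0.7 0.5] shift [0.1206 0.0317 0.0283] turn [-0.004 -0.002  0.006]
```

View pics/w4.png

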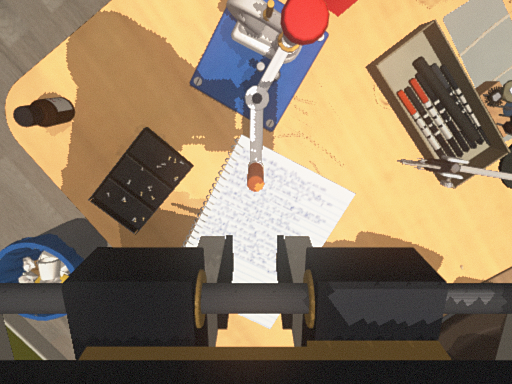

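The ring (about (290,43)) sits under the knob (305,18) and the handle is at (255,185), so the arm stays home. Next I'll locate the knob and check clearance to the third-hand stand.

```bash
python3 - <<'E'
from h import *
T=np.load("w4T.npy")
print("handle",onz("wrist",255.5,183,.102,T),"pivot",onz("wrist",256,98,.046,T),"knob",onz("wrist",304.5,18,.154,T))
print("stand tip",tri(ray("scene",202,228),ray("top",257,253)),tri(ray("scene",202,228),ray("wrist",405,161,T)))
E
```

```text
handle [0.44095708 0.1066362  0.102     ] pivot [0.49770056 0.06705118 0.046     ] knob [0.52318655 0.01322939 0.154     ]
stand tip [ 0.37295364 -0.0202584   0.0929384 ] [ 0.3749087  -0.01253609  0.08276034]
```

>>> {"api": "carry_out", "payload": {
  "rows": [
    [0.04,0.01,0,0,0,0],
    [0.08,0.02,0,0,0,0],
    [0.11,0.028,0.01,0,0,0],
    [0.121,0.0305,0.03,0,0,0],
    [0.121,0.0305,0.045,0,0,0],
    [0.121,0.0305,0.048,0,0,0],
    [0.121,0.0305,0.048,0,0,0]
  ],
  "grip": -1
}}

```text
clock: 6.68
tool_pos: [0.5218, 0.0128, 0.1776]
orientation: [180.0, 0.0, -34.6]
force: [-0.1, -0.1, -0.2]
opening: 0.0005
gripper_force: 0.0
```

```bash
python3 - <<'E'
from h import *
from plant import telemetry
o=telemetry.get_obs(); im=viewer.snapshot("wrist"); np.save("w5.npy",im); np.save("w5T.npy",toolT(o))
s=viewer.snapshot("scene")
out=np.zeros((384,800,3),np.uint8); out[:,:512]=im; out[:360,512:]=cv2.resize(s[130:220,205:277],(288,360),interpolation=cv2.INTER_CUBIC)
cv2.imwrite("pics/w5.png",out[...,::-1])
print(blobs(im,(0,0,512,384),red,50),blobs(s,(235,155,265,185),red),o["opening"])
go(.523,.0128,.156,-35,o)
E
```

```text
[(1505, [282, 91, 67, 49], [316.9, 116.1]), (870, [231, 201, 49, 35], [257.5, 222.8])] [(89, [242, 167, 12, 9], [247.5, 171.1])] 0.00046787958668502953
t 6.67 pos [0.5218 0.0128 0.1776] ori [180.    0.  -34.6] F [-0.1 -0.1 -0.2] shift [ 0.001  -0.0006  0.0216] turn [0.    0.    0.007]
```

View pics/w5.png

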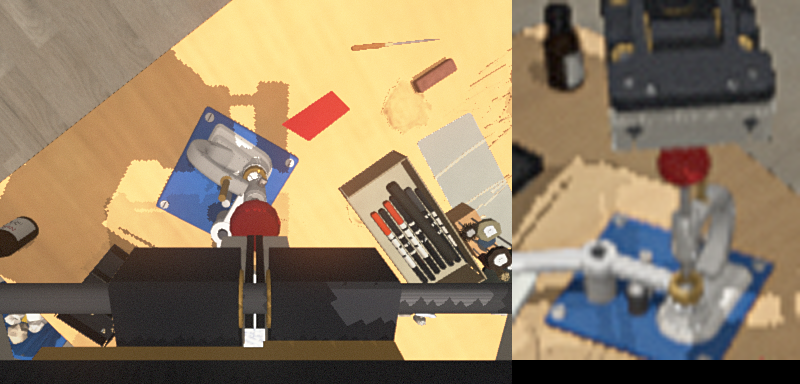

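The shut fingertips are centred over the knob (knob at (256,222) in the wrist view). The scene crop shows the ring under the punch. Now I'll lower to find contact.

>>> {"api": "carry_out", "payload": {
  "rows": [
    [0.001,-0.0005,0.006,0,0,0],
    [0.001,-0.0005,0.012,0,0,0],
    [0.001,-0.0005,0.016,0,0,0],
    [0.001,-0.0005,0.018,0,0,0],
    [0.001,-0.0005,0.018,0,0,0]
  ]
}}

```text
clock: 7.4
tool_pos: [0.5232, 0.0122, 0.1594]
orientation: [180.0, 0.0, -34.7]
force: [1.2, -0.0, 0.4]
opening: 0.0003
gripper_force: 0.0
```

>>> {"api": "carry_out", "payload": {
  "rows": [
    [0,0,0.001,0,0,0],
    [0,0,0.002,0,0,0],
    [0,0,0.002,0,0,0]
  ]
}}

```text
clock: 7.78
tool_pos: [0.5232, 0.0123, 0.1576]
orientation: [-180.0, 0.0, -34.7]
force: [0.1, -0.8, -0.1]
opening: 0.0003
gripper_force: 0.0
```

>>> {"api": "carry_out", "payload": {
  "rows": [
    [0,0,0.001,0,0,0],
    [0,0,0.002,0,0,0],
    [0,0,0.002,0,0,0]
  ]
}}

```text
clock: 8.15
tool_pos: [0.5233, 0.0123, 0.1556]
orientation: [-180.0, -0.0, -34.6]
force: [-0.6, 0.0, -0.1]
opening: 0.0002
gripper_force: 0.1
```

>>> {"api": "carry_out", "payload": {
  "rows": [
    [0,0,0.001,0,0,0],
    [0,0,0.002,0,0,0],
    [0,0,0.002,0,0,0]
  ]
}}

```text
clock: 8.52
tool_pos: [0.5233, 0.0123, 0.1536]
orientation: [-180.0, -0.0, -34.7]
force: [-0.0, 0.1, 0.4]
opening: 0.0005
gripper_force: 0.5
```

>>> {"api": "carry_out", "payload": {
  "rows": [
    [0,0,0.001,0,0,0],
    [0,0,0.001,0,0,0]
  ]
}}

```text
clock: 8.78
tool_pos: [0.5233, 0.0123, 0.1526]
orientation: [-180.0, -0.0, -34.7]
force: [0.3, 0.0, 1.7]
opening: 0.0004
gripper_force: 0.8
```

>>> {"api": "carry_out", "payload": {
  "rows": [
    [0,0,0.001,0,0,0],
    [0,0,0.001,0,0,0]
  ]
}}

```text
clock: 9.02
tool_pos: [0.5233, 0.0122, 0.1516]
orientation: [-180.0, -0.0, -34.7]
force: [-0.2, 1.0, 2.1]
opening: 0.0006
gripper_force: 1.1
```

```bash
python3 - <<'E'
from h import *
from plant import telemetry
F=[];Z=[]
for i in range(6):
    s=viewer.snapshot("scene"); o=telemetry.get_obs(); F.append(o["force"]); Z.append(o["tool_pos"][2])
print(np.mean(F,0),np.std(F,0),np.mean(Z),np.std(Z),o["joint_pos"].round(2))
print(blobs(s,(235,155,265,190),red))
im=viewer.snapshot("wrist");print(blobs(im,(200,150,330,300),red,50))
out=np.zeros((480,800,3),np.uint8); out[:,:384]=cv2.resize(s[140:215,215:275],(384,480),interpolation=cv2.INTER_CUBIC);out[:480,384:]=cv2.resize(im[160:340,180:336],(416,480))
cv2.imwrite("pics/s6.png",out[...,::-1])
E
```

```text
[-0.19846137 -0.13964434  1.90035377] [0.51055156 0.30041978 0.41275351] 0.15155596067024682 1.2675217279457582e-05 [ 22.84   9.99 -24.38   0.   -55.63  32.51]
[]
[(299, [234, 221, 46, 15], [258.8, 230.0])]
```

View pics/s6.png

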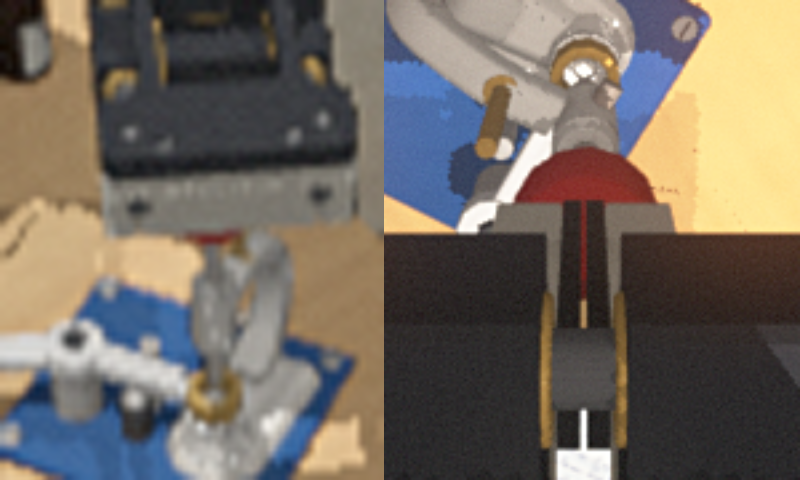

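Fingertips are flat on the knob in both crops, and the rim shows at wrist row 221. Force and height disagree slightly on the contact point, so I'll press further and use the slope.

>>> {"api": "carry_out", "payload": {
  "rows": [
    [0,0,0.001,0,0,0],
    [0,0,0.002,0,0,0],
    [0,0,0.002,0,0,0]
  ]
}}

```text
clock: 9.75
tool_pos: [0.5233, 0.0123, 0.1496]
orientation: [-180.0, -0.0, -34.7]
force: [0.5, -0.1, 2.2]
opening: 0.0004
gripper_force: 1.5
```

```bash
cat > m.py <<'E'
from h import *
from plant import telemetry
F=[];Z=[];G=[]
for i in range(8):
    s=viewer.snapshot("wrist"); o=telemetry.get_obs(); F.append(o["force"]); Z.append(o["tool_pos"][2]);G.append(o["gripper_force"])
print(o["clock"],np.mean(F,0).round(2),np.mean(Z).round(5),np.mean(G).round(2),blobs(s,(200,150,330,300),red,50))
h=cv2.cvtColor(s,cv2.COLOR_RGB2HSV).astype(int); m=red(h[...,0],h[...,1],h[...,2])
w=[int(m[r,200:330].sum()) for r in range(219,232)]; print("row widths",w)
np.save("wl_%d.npy"%round(o["clock"]*100),s)
E
python3 m.py
```

```text
10.15 [ 0.09 -0.04  2.64] 0.14956 1.4 [(306, [235, 220, 46, 16], [258.7, 230.1])]
row widths [4, 5, 3, 7, 13, 7, 16, 20, 23, 25, 25, 35, 32]
```

>>> {"api": "carry_out", "payload": {
  "rows": [
    [0,0,0.001,0,0,0],
    [0,0,0.002,0,0,0],
    [0,0,0.002,0,0,0]
  ]
}}

```text
clock: 10.52
tool_pos: [0.5233, 0.0123, 0.1476]
orientation: [-180.0, -0.0, -34.6]
force: [-0.6, -0.2, 3.1]
opening: 0.0005
gripper_force: 2.0
```

```bash
python3 m.py
```

```text
10.925 [-0.08 -0.19  4.16] 0.14756 1.93 [(326, [238, 219, 43, 17], [259.8, 229.5])]
row widths [6, 6, 10, 8, 15, 12, 15, 20, 26, 28, 32, 32, 36]
```

```bash
cat > d.py <<'E'
from h import *
import glob
from plant import telemetry
def edge(im):
    f=im.astype(float); r=f[...,0]-(f[...,1]+f[...,2])/2
    e=[]
    for c in range(248,264):
        p=cv2.GaussianBlur(r[180:236,c:c+1],(1,3),0)[:,0]; hi=np.percentile(p,95); k=np.argmax(p>hi/2)
        e.append(180+k-1+(hi/2-p[k-1])/(p[k]-p[k-1]))
    return np.median(e)
K=viewer.camera_info("wrist")
Tw=toolT(telemetry.get_obs())
def rimz(row,T):  # height of rim's far point on the knob axis
    o,d=ray("wrist",255,row,T); ax=np.array([.5231,.0125]); t=T[:2,0]; q=ax+.0155*t
    s=((q-o[:2])@t)/(d[:2]@t); return (o+s*d)[2]
T5=np.load("w5T.npy"); e5=edge(np.load("w5.npy")); z5=rimz(e5,T5); print("rest",e5,z5)
for f,z in(("wl_1015",.14956),("wl_1092",.14756)):
    try: im=np.load(f+".npy")
    except: print(glob.glob("wl*")); continue
    T=Tw.copy(); T[2,3]=z; e=edge(im); print(f,e,rimz(e,T),"depth",1e3*(z5-rimz(e,T)),"per px",1e3*(rimz(e,T)-rimz(e+1,T)))
E
python3 d.py; ls wl*
```

```text
rest 200.0690383709981 0.14580031084717973
wl_1015 177.70418924148606 0.06197871559351306 depth 83.82159525366667 per px -2.8135091034641455
wl_1092 178.10357505070994 0.061109537601642755 depth 84.69077324553697 per px -2.7898866000707345
wl_1015.npy
wl_1092.npy
```

```bash
sed -i 's/def edge(im):/def edge(im,a=190):/; s/r\[180:236/r[a:236/; s/e.append(180+k/e.append(a+k/; s/e=edge(im);/e=edge(im,209);/' d.py; python3 d.py; python3 - <<'E'
import numpy as np
for n in("w5","wl_1015","wl_1092"):
    im=np.load(f"{n}.npy"); print(n,[tuple(map(int,im[r,250])) for r in range(196 if n=="w5" else 214,206 if n=="w5" else 226)])
E
```

```text
rest 200.06973281544253 0.14580156998273316
wl_1015 215.57370647116875 0.13874443611130177 depth 7.057133871431392 per px -1.434276825719616
wl_1092 215.61099929770091 0.13679831461021616 depth 9.003255372517005 per px -1.4334692290145779
w5 [(157, 141, 132), (153, 142, 132), (152, 141, 133), (145, 132, 122), (122, 80, 71), (124, 54, 50), (124, 48, 38), (128, 49, 43), (133, 53, 49), (140, 54, 50)]
wl_1015 [(155, 143, 134), (141, 131, 121), (110, 56, 52), (110, 46, 44), (114, 46, 41), (114, 45, 39), (113, 44, 38), (121, 54, 49), (120, 45, 41), (123, 49, 41), (119, 45, 40), (129, 55, 48)]
wl_1092 [(155, 145, 136), (146, 136, 126), (117, 66, 63), (109, 46, 41), (112, 43, 39), (118, 49, 46), (118, 46, 47), (118, 45, 38), (120, 49, 45), (121, 47, 47), (121, 46, 41), (124, 50, 43)]
```

The image depth (7.1 then 9.0 mm) agrees with the height-based depth (6.4 then 8.4 mm), so contact was at 156 mm. The target TCP height is about 0.1461.

>>> {"api": "carry_out", "payload": {
  "rows": [
    [0,0,0.0007,0,0,0],
    [0,0,0.0014,0,0,0],
    [0,0,0.0014,0,0,0],
    [0,0,0.0014,0,0,0]
  ]
}}

```text
clock: 11.42
tool_pos: [0.5233, 0.0123, 0.1463]
orientation: [-180.0, -0.0, -34.6]
force: [-0.0, 0.0, 4.6]
opening: 0.0005
gripper_force: 2.5
```

```bash
python3 m.py; f=$(ls -t wl* | head -1); f=${f%.npy}; sed -i "s/(\"wl_1092\",.14756)/(\"wl_1092\",.14756),(\"$f\",Tw[2,3])/" d.py; python3 d.py; python3 - <<'E'
from h import *
im=viewer.snapshot("wrist"); s=viewer.snapshot("scene")
out=np.zeros((480,800,3),np.uint8); out[:,:384]=cv2.resize(s[140:215,215:275],(384,480),interpolation=cv2.INTER_CUBIC);out[:480,384:]=cv2.resize(im[160:340,180:336],(416,480))
cv2.imwrite("pics/s7.png",out[...,::-1])
E
```

```text
11.825 [-0.32  0.14  5.14] 0.14625 2.55 [(318, [234, 220, 47, 16], [258.3, 230.0])]
row widths [3, 6, 6, 9, 8, 12, 12, 23, 24, 32, 26, 31, 33]
rest 200.06973281544253 0.14580146507995756
wl_1015 215.57370647116875 0.13874253834127862 depth 7.058926738678944 per px -1.4344163433157309
wl_1092 215.61099929770091 0.1367964221179209 depth 9.005042962036663 per px -1.4336085922782293
wl_1182 215.8990725047081 0.1358913191854859 depth 9.910145894471672 per px -1.4273919432731264
```

View pics/s7.png

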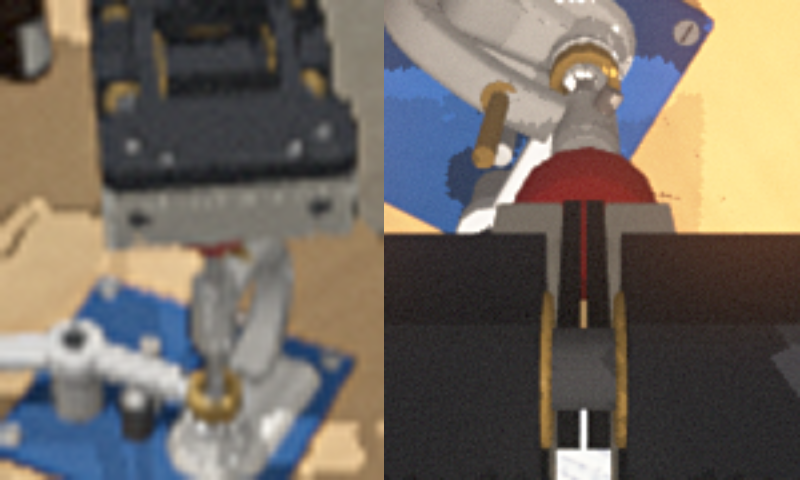

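The wrist view shows the tips flat on the knob, and the scene crop shows the ring still under the punch. Depth is 9.75 mm by height and 9.9 mm by image. I'll nudge 0.2 mm and hold over 3 s.

>>> {"api": "carry_out", "payload": {
  "rows": [
    [0,0,0.0002,0,0,0],
    [0,0,0.0002,0,0,0],
    [0,0,0.0002,0,0,0],
    [0,0,0.0002,0,0,0],
    [0,0,0.0002,0,0,0],
    [0,0,0.0002,0,0,0],
    [0,0,0.0002,0,0,0],
    [0,0,0.0002,0,0,0]
  ]
}}

```text
clock: 12.92
tool_pos: [0.5233, 0.0123, 0.1461]
orientation: [-180.0, -0.0, -34.6]
force: [-0.1, 0.4, 5.3]
opening: 0.0007
gripper_force: 2.7
```

>>> {"api": "carry_out", "payload": {
  "rows": [
    [0,0,0,0,0,0],
    [0,0,0,0,0,0],
    [0,0,0,0,0,0],
    [0,0,0,0,0,0],
    [0,0,0,0,0,0],
    [0,0,0,0,0,0],
    [0,0,0,0,0,0],
    [0,0,0,0,0,0]
  ]
}}

```text
clock: 13.92
tool_pos: [0.5233, 0.0123, 0.1461]
orientation: [-180.0, -0.0, -34.6]
force: [-0.3, -0.8, 5.2]
opening: 0.0004
gripper_force: 2.7
```

>>> {"api": "carry_out", "payload": {
  "rows": [
    [0,0,0,0,0,0],
    [0,0,0,0,0,0],
    [0,0,0,0,0,0],
    [0,0,0,0,0,0],
    [0,0,0,0,0,0],
    [0,0,0,0,0,0],
    [0,0,0,0,0,0],
    [0,0,0,0,0,0]
  ]
}}

```text
clock: 14.92
tool_pos: [0.5233, 0.0123, 0.1461]
orientation: [-180.0, -0.0, -34.6]
force: [0.2, 1.0, 6.2]
opening: 0.0003
gripper_force: 2.7
```

>>> {"api": "carry_out", "payload": {
  "rows": [
    [0,0,0,0,0,0],
    [0,0,0,0,0,0],
    [0,0,0,0,0,0],
    [0,0,0,0,0,0],
    [0,0,0,0,0,0],
    [0,0,0,0,0,0],
    [0,0,0,0,0,0],
    [0,0,0,0,0,0]
  ]
}}

```text
clock: 15.92
tool_pos: [0.5233, 0.0123, 0.1461]
orientation: [-180.0, -0.0, -34.7]
force: [-0.7, 0.2, 5.7]
opening: 0.0004
gripper_force: 2.7
```

```bash
python3 m.py; f=$(ls -t wl* | head -1); f=${f%.npy}; sed -i "s/wl_1182/$f/" d.py; python3 d.py|tail -1
```

```text
16.325 [-0.27  0.15  5.7 ] 0.14609 2.74 [(315, [236, 221, 44, 15], [259.2, 229.6])]
row widths [4, 3, 6, 11, 10, 12, 18, 18, 27, 26, 28, 33, 35]
wl_1632 215.8735434496379 0.13569582399804853 depth 10.105592125122048 per px -1.4281788869097423
```

Steady at 10 mm for over 4 s: height gives 9.9 mm, the image 10.1 mm, and the force is 5.7 N. Handing in.

```bash
python3 -c "
from plant import workorder
print(workorder.close_job())"
```

```text
the job is handed in; nothing more can be done
None
```

The swing arm is home with its ring under the punch, and the knob was held steadily about 10 mm down (9.9 mm by arm height, 10.1 mm by image) for over 4 s and was still held there when I handed the job in; the verdict is not shown.

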